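# Stow colour-coded cartons behind the dispatch rack's lip

## Task

At the packing bench, put the green-banded carton in the green-marked bay of the grey dispatch rack and the orange-banded carton in the orange-marked bay: lift each over the front lip, lower it behind the lip before letting go, and leave it standing upright on the bay floor. Leave the blue-banded carton and everything else on the bench where it is.

Things in the scene. Friction and masses are not known exactly. Their poses are not given: they have to be found in the camera images.
- green_carton_center (a point): Centre (half-way up) of the white cardboard retail carton with a green band: 110 long (its x axis) x 50 wide (y) x 90 tall (z), about 0.25 kg, rigid, standing upright on the table at the start. The green band runs over the top and round the sides. Grasp it across the 50 mm width.
- orange_carton_center (a point): Centre (half-way up) of the white cardboard retail carton with an orange band: 110 long (its x axis) x 50 wide (y) x 90 tall (z), about 0.25 kg, rigid, standing upright on the table at the start. The orange band runs over the top and round the sides. Grasp it across the 50 mm width.
- green_carton: The green-banded carton itself; origin at the centre of its underside.
- orange_carton: The orange-banded carton itself; origin at the centre of its underside.
- green_bay: The rack bay marked green: coloured clips cover the front and top of its lip and the top edge of its back wall. Origin: centre of the bay's floor, which is 20 mm above the table. x points from the front lip to the back wall, y along the lip, z up. Inside the bay is 160 deep (x) by 150 wide (y). Walls 6 mm thick; above the bay floor the front lip stands 52 mm, the side walls and the divider 60 mm, the back wall 92 mm. Open on top. Fixed.
- orange_bay: The rack bay marked orange: coloured clips cover the front and top of its lip and the top edge of its back wall. Origin: centre of the bay's floor, which is 20 mm above the table. x points from the front lip to the back wall, y along the lip, z up. Inside the bay is 160 deep (x) by 150 wide (y). Walls 6 mm thick; above the bay floor the front lip stands 52 mm, the side walls and the divider 60 mm, the back wall 92 mm. Open on top. Fixed.
- rack: Grey painted sheet-metal rack fixed to the bench, 172 deep x 318 wide, made of the two bays side by side; either colour may be on either side. Origin: centre of its underside, on the table; x to its back, y along the lip, z up.
- blue_carton_center (a point): Centre of a third carton of the same size with a blue band, standing among the others. Leave alone.
- tape_roll: Amber tape roll lying flat, 96 diameter x 48 high, origin under its centre. Leave alone.
- tape_dispenser: Grey desk tape dispenser with a roll in it, 170 long (x) x 62 wide x 107 high, origin under its centre. Leave alone.
- scanner: Grey and black hand-held scanner lying on its side, 155 long (x, from -50 to +105), its handle reaching 110 to +y, 33 high; origin under the middle of its grey barrel. Leave alone.
- pen_cup: Empty black cup, 80 diameter x 95 high, origin under its centre. Leave alone.

How it is judged (in metres and radians):
At the end, for the whole second after the job is handed in: Each of the two cartons is inside the bay of its own colour (its centre between the bay's walls, 38 to 52 mm above the bay floor, so standing on it), upright within 0.15 rad, at rest (under 0.03 m/s) and released (x of green_carton_center in the frame of green_bay between -0.08 and 0.08 m and y of green_carton_center in the frame of green_bay between -0.075 and 0.075 m and z of green_carton_center in the frame of green_bay between 0.038 and 0.052 m and angle between each of green_carton_center, orange_carton_center's own z axis and vertical below 0.15 rad and linear speed of each of green_carton, orange_carton below 0.03 m/s and contact force between each of green_carton, orange_carton and the fingers below 0.1 N and x of orange_carton_center in the frame of orange_bay between -0.08 and 0.08 m and y of orange_carton_center in the frame of orange_bay between -0.075 and 0.075 m and z of orange_carton_center in the frame of orange_bay between 0.038 and 0.052 m); the robot touches nothing.
It fails at once if the green carton is let go while its underside is still well above the lip (its centre over 0.13 m above the table, out of the fingers) (height (world z) of green_carton_center above 0.13 m and contact force between green_carton and the fingers below 0.05 N).
It fails at once if the orange carton is let go while its underside is still well above the lip (its centre over 0.13 m above the table, out of the fingers) (height (world z) of orange_carton_center above 0.13 m and contact force between orange_carton and the fingers below 0.05 N).
It fails at once if a bystander (blue carton, tape roll, tape dispenser, scanner or pen cup) is moved by more than 30 mm (distance of any of blue_carton_center, tape_roll, tape_dispenser, scanner, pen_cup from where it was at the start of the episode above 0.03 m).
It also fails if it takes over 70 s, if anything falls off the work surface, if the arm or the gripper's body presses on something with over 40 N, if the wrist force passes 120 N, or if a joint passes its speed limit or range.

## Robot

A 7-joint arm with a two-finger parallel gripper is mounted at the origin on the work surface. World frame = base frame: x ahead of the robot, y to its left, z up, the work surface at z = 0. Lengths are in m, angles in degrees, forces in N, time in s.
With the tool pointing down it reaches from about 0.4 to 0.875 m from the base axis. Payload 6.5 kg.
Tool frame: the origin (TCP) lies midway between the tips of the shut fingers; the grasp point (between the pads) lies 19 mm behind it; z points along the fingers, y is the direction in which the jaws open and shut (so a half turn about z gives the same grasp; the last joint's range is limited). The gripper opens to 85 mm and grips with 20 to 120 N. Pads are 22 mm wide; open, the fingers measure 114 mm over their backs; the gripper's body (76 mm by 85 mm) begins 54 mm behind the grasp point. The pads swing forward as they close: fully open they stand 13 mm farther back than shut.
Start: joints at [-70.084, 30.733, -0.252, 88.115, 0.149, 61.152, -4.079], TCP at [0.261, 0.595, 0.231] pointing down, gripper open.
Joint ranges: [-154.64, 154.64], [-21.42, 123.67], [-72.66, 72.17], [13.99, 137.28], [-74.86, 254.86], [10.95, 109.41], [-158.01, 158.01]. Speed limits (degrees/s): [136.94, 136.94, 180, 180, 180, 180, 180].

## Interface

Orientations are given as [roll, pitch, yaw] about the fixed x, y, z axes, in that order (R = Rz(yaw) Ry(pitch) Rx(roll)).
In Python, from rig import robot, optics, job gives the robot as it stands.
- The arm moves only by the tool arm_command, never from a script. Its argument "rows" is a list of rows, each an object with "turn": the turn, a rotation vector about the world's x, y, z in rad, a list of three; "translation": the shift along the world's x, y, z in mm, a list of three; "claw": the finger opening in mm, from 0 to 85.4. In form: [{"turn": [rx, ry, rz], "translation": [dx, dy, dz], "claw": claw}, ...]. A call has exactly 5 rows; each row shifts and turns the commanded pose from where the row before left it; what a row does not reach is not made up. A row lasts 1/12 s, in which the tool goes at most 41.7 mm and 7.16 degrees, less where a joint would pass 70% of its speed; a pose out of reach is approached as far as the arm can. A call is refused whole if a number of a shift passes 41.7 or a number of a turn 0.125, either way. A call with a gripper value outside its range is refused whole. The fingers move at their own pace and stop on an object; "newtons" is the grip in N (left out, the last holds). Time passes only in rows, so rows that do not move let the fingers close, or fill a call up. It gives the time, the measured TCP pose, the force and the opening at its end, in the units of the state.
- robot.sense(): the state, without advancing time (a new reading comes with each control period).
- optics.capture(name): name is "scene" or "top" or "wrist"; returns a dict with "pixels" (400x640x3 uint8, red, green, blue), "z_map" (400x640 float32, m along the optical axis (not along the pixel's ray), 0 where there is no reading), "intrinsics" (3x3 intrinsics, pixels), "T" (4x4, takes a point from camera to world coordinates); the wrist camera has in their place "tool_from_camera" (4x4, takes a point from camera to tool coordinates, whose origin is the TCP and whose axes are the flange's). Camera axes: x right, y up, looking along -z (the intrinsics and any distortion apply to the point x, -y, -z); pixel columns grow to the right and rows downward; lengths in m; the calibration is good to about 2 mm. A picture is of the moment at which its call begins: read the wrist's pose just before it.
- job.hand_in(): hands the job in, once; it reports no verdict.
The state is a dict: "t": time; "joint_positions": joint angles; "qvel": joint speeds; "joint_efforts": joint torques, N m; "ee_pos": TCP position; "tool_rot": TCP orientation; "contact_force": force on the tool from outside, world axes, zero at the start; "ft_torque": the same for the moment, N m; "grip_width": opening from 0.0 (shut) to 1.0 (fully open).
Only numpy, scipy, OpenCV 4.12 (cv2) and the standard library are available. Lean on these libraries where they do the work, as an engineer would, in place of code of your own. Each camera call takes 0.05 s, during which the arm holds its last target.

## Working session

There is one attempt and no reset: what is moved stays moved. The work goes in short steps, Python scripts to look and compute and a tool call to move; the robot and the scene stay as the last step left them, time stands still between calls to the robot, and variables do not carry over. Pictures are saved under pics/ and viewed, and the job is handed in when it is done.

Besides the shell and the picture viewer there is one more tool, called after "Call:" by a JSON object that holds its "api" and its "payload", one argument or row to a line. arm_command: Moves the arm, as the interface text tells. Its arguments: {"type":"object","properties":{"rows":{"type":"array"},"newtons":{"type":"number"}},"required":["rows"]}

```bash
mkdir -p pics; ls
python3 - <<'E'
from rig import robot, optics, job
import cv2,numpy as np
s=robot.sense(); print(s)
for n in ["scene","top"]:
    c=optics.capture(n); cv2.imwrite(f"pics/{n}0.png",c["pixels"][:,:,::-1]); np.savez(f"{n}0.npz",**c)
    print(n,c["intrinsics"],c["T"],c.keys(), (c["z_map"]>0).mean())
E
```

```text
pics
{'t': 0.0, 'joint_positions': array([-70.08564923,  30.77885514,  -0.25376664,  88.16989707,
         0.14860367,  61.15356416,  -4.07981598]), 'qvel': array([-0.01293245,  0.0298859 ,  0.06661485,  0.06508932, -0.09370383,
       -0.17222692, -0.02269287]), 'joint_efforts': array([-6.55445456e-05, -5.83404100e+01,  1.04818169e+00, -2.59110385e+01,
        1.22055868e-02,  9.32319090e-03,  2.43581428e-05]), 'ee_pos': array([0.26110706, 0.59455493, 0.23040329]), 'tool_rot': array([-1.79898283e+02,  7.43341616e-03,  1.56295791e+02]), 'contact_force': array([-0.5111933 ,  0.12883445, -0.80240228]), 'ft_torque': array([ 0.00671791, -0.03727651,  0.01092787]), 'grip_width': 0.9976660838046558}
scene [[502.11297279   0.         319.29257446]
 [  0.         502.11297279 195.96669376]
 [  0.           0.           1.        ]] [[ 0.40388261 -0.70903159  0.57805973  1.46002008]
 [ 0.91478877  0.31741273 -0.24982128 -0.33416843]
 [-0.00635234  0.62970101  0.77681161  1.23348399]
 [ 0.          0.          0.          1.        ]] dict_keys(['pixels', 'z_map', 'intrinsics', 'T']) 0.9961171875
top [[516.66702724   0.         314.85124757]
 [  0.         516.66702724 210.76413866]
 [  0.           0.           1.        ]] [[ 0.01410399  0.99553148 -0.09337101  0.40215134]
 [-0.99987932  0.01465029  0.00516799  0.04529394]
 [ 0.00651281  0.09328685  0.99561797  1.63258864]
 [ 0.          0.          0.          1.        ]] dict_keys(['pixels', 'z_map', 'intrinsics', 'T']) 0.99576953125
```

View pics/scene0.png

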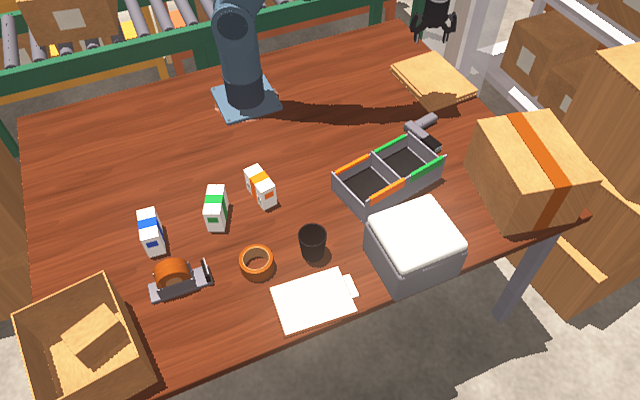

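View pics/top0.png

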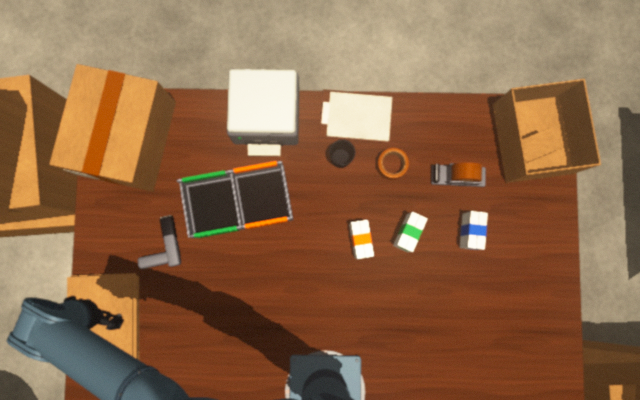

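Scene: the three cartons are at about (150,230) blue, (215,207) green and (260,187) orange, with the rack at about (388,172). Top view: cartons at (473,230), (410,231) and (361,240). Green bay is at (211,205) and orange bay at (262,195). Next I'll measure them from depth.

```bash
cat > h.py <<'E'
import numpy as np, cv2
def cloud(c,T=None):
    T=c["T"] if T is None else T
    z=c["z_map"].astype(float);K=c["intrinsics"]
    v,u=np.mgrid[:z.shape[0],:z.shape[1]]
    P=np.stack([(u-K[0,2])/K[0,0]*z,-(v-K[1,2])/K[1,1]*z,-z,np.ones_like(z)],-1)
    W=(P@T.T)[...,:3]; W[z<=0]=np.nan
    return W
def masks(px):
    hsv=cv2.cvtColor(px,cv2.COLOR_RGB2HSV);h,s,v=[hsv[...,i].astype(int) for i in range(3)]
    return dict(green=(h>45)&(h<80)&(s>120)&(v>70),orange=(h>10)&(h<22)&(s>190)&(v>170),blue=(h>100)&(h<130)&(s>120)&(v>60))
def rect(p):
    (c,wh,a)=cv2.minAreaRect((p*1000).astype(np.float32)); return np.round(c,1),np.round(wh,1),round(a,1)
E
python3 - <<'E'
from h import *
for n in ["top","scene"]:
    c=dict(np.load(n+"0.npz")); W=cloud(c); m=masks(c["pixels"])
    print(n)
    reg=(W[...,0]>.3)&(W[...,0]<.9)&(abs(W[...,1])<.6)
    tab=reg&(abs(W[...,2])<.02); print(" table z",np.nanmedian(W[tab][:,2]))
    # tops
    top=reg&(W[...,2]>.082)&(W[...,2]<.1)
    k,l,st,ce=cv2.connectedComponentsWithStats(top.astype(np.uint8))
    for i in range(1,k):
        if st[i,4]>60: 
            p=W[l==i]; print(" top",st[i,4],rect(p[:,:2]),np.median(p[:,2]).round(4),{q:int((mm&(l==i)).sum()) for q,mm in m.items()},ce[i].round())
    for q in m:
        k,l,st,ce=cv2.connectedComponentsWithStats((m[q]&reg).astype(np.uint8))
        for i in range(1,k):
            if st[i,4]>15:
                p=W[l==i]; print(" ",q,st[i,4],ce[i].round(),rect(p[:,:2]),np.percentile(p[:,2],[5,50,95]).round(3))
E
```

```text
top
 table z 0.00027704118139570966
 top 202 (array([754.7, 522.8]), array([ 13.3, 296.6]), 76.8) 0.0914 {'green': 0, 'orange': 0, 'blue': 0} [155. 141.]
 top 195 (array([ 776.7, -552.6]), array([245.5,   6.7]), 8.7) 0.0907 {'green': 0, 'orange': 0, 'blue': 0} [510. 139.]
 top 145 (array([727.7, -41. ]), array([76.2, 79.2]), 89.8) 0.0924 {'green': 0, 'orange': 0, 'blue': 0} [342. 150.]
 top 61 (array([ 742.2, -593.3]), array([13.1, 71.9]), 89.8) 0.0959 {'green': 0, 'orange': 0, 'blue': 0} [524. 147.]
 top 190 (array([ 674.8, -424.4]), array([83.2, 49.5]), 87.7) 0.0929 {'green': 0, 'orange': 15, 'blue': 0} [466. 171.]
 top 634 (array([ 498.1, -449.4]), array([ 53.4, 110.4]), 84.4) 0.0901 {'green': 0, 'orange': 0, 'blue': 161} [477. 230.]
 top 615 (array([ 489.8, -253.4]), array([ 51.5, 110.2]), 66.2) 0.0898 {'green': 150, 'orange': 0, 'blue': 0} [412. 231.]
 top 618 (array([ 465.5, -103.8]), array([109.5,  51. ]), 9.4) 0.0901 {'green': 0, 'orange': 152, 'blue': 0} [362. 239.]
  green 222 [203. 176.] (array([645.7, 371.5]), array([ 11.7, 126.9]), 12.1) [0.081 0.109 0.116]
  green 244 [
[... 2428 characters left out ...]
, 12.5) [0.001 0.071 0.077]
  orange 29 [548. 175.] (array([878.1, 597.2]), array([ 7.7, 42.4]), 81.6) [0.197 0.202 0.204]
  orange 111 [259. 177.] (array([ 466.5, -103.5]), array([30.8, 50.2]), 7.3) [0.085 0.09  0.095]
  orange 17 [378. 194.] (array([687.2, 185.3]), array([ 4. , 57.2]), 10.4) [0.106 0.109 0.112]
  orange 194 [255. 257.] (array([ 704.7, -203.7]), array([93. , 90.9]), 87.4) [0.043 0.048 0.052]
  orange 450 [168. 268.] (array([ 674.3, -428.8]), array([78. , 52.9]), 87.3) [0.087 0.103 0.109]
  blue 179 [149. 224.] (array([ 473.9, -452.3]), array([91.4, 52. ]), 9.2) [0.033 0.09  0.094]
  blue 45 [152. 244.] (array([ 551.1, -455.1]), array([27.7,  8.4]), 82.6) [0.05  0.06  0.067]
```

Call:
{"api": "arm_command", "payload": {
  "rows": [
    {"turn":[0,0,0],"translation":[18,-34,0],"claw":85},
    {"turn":[0,0,0],"translation":[18,-35,0],"claw":85},
    {"turn":[0,0,0],"translation":[18,-35,0],"claw":85},
    {"turn":[0,0,0],"translation":[18,-35,0],"claw":85},
    {"turn":[0,0,0],"translation":[18,-35,0],"claw":85}
  ],
  "newtons": 40
}}

```text
t: 0.52
ee_pos: [0.3518, 0.4191, 0.231]
tool_rot: [-180.0, -0.0, 156.3]
contact_force: [0.5, 1.3, 0.4]
grip_width: 0.993
```

Call:
{"api": "arm_command", "payload": {
  "rows": [
    {"turn":[0,0,0],"translation":[18,-34,0],"claw":85},
    {"turn":[0,0,0],"translation":[18,-35,0],"claw":85},
    {"turn":[0,0,0],"translation":[18,-35,0],"claw":85},
    {"turn":[0,0,0],"translation":[18,-35,0],"claw":85},
    {"turn":[0,0,0],"translation":[18,-35,0],"claw":85}
  ]
}}

```text
t: 0.93
ee_pos: [0.4417, 0.2452, 0.2312]
tool_rot: [-180.0, -0.0, 156.3]
contact_force: [-0.0, 0.0, -0.7]
grip_width: 0.998
```

Call:
{"api": "arm_command", "payload": {
  "rows": [
    {"turn":[0,0,0],"translation":[3,-33,0],"claw":85},
    {"turn":[0,0,0],"translation":[3,-33,0],"claw":85},
    {"turn":[0,0,0],"translation":[3,-33,0],"claw":85},
    {"turn":[0,0,0],"translation":[3,-33,0],"claw":85},
    {"turn":[0,0,0],"translation":[3,-33,0],"claw":85}
  ]
}}

```text
t: 1.35
ee_pos: [0.456, 0.0805, 0.2311]
tool_rot: [-180.0, -0.0, 156.3]
contact_force: [0.0, -0.4, 0.2]
grip_width: 0.995
```

Call:
{"api": "arm_command", "payload": {
  "rows": [
    {"turn":[0,0,0],"translation":[3,-33,0],"claw":85},
    {"turn":[0,0,0],"translation":[3,-33,0],"claw":85},
    {"turn":[0,0,0],"translation":[3,-33,0],"claw":85},
    {"turn":[0,0,0],"translation":[3,-33,0],"claw":85},
    {"turn":[0,0,0],"translation":[3,-33,0],"claw":85}
  ]
}}

```text
t: 1.77
ee_pos: [0.471, -0.0844, 0.2312]
tool_rot: [180.0, -0.0, 156.3]
contact_force: [0.7, 0.9, -0.1]
grip_width: 0.997
```

Tracking is accurate. Remaining distance to green: (+19, -168.5).

Call:
{"api": "arm_command", "payload": {
  "rows": [
    {"turn":[0,0,0],"translation":[4,-34,0],"claw":85},
    {"turn":[0,0,0],"translation":[4,-34,0],"claw":85},
    {"turn":[0,0,0],"translation":[4,-34,0],"claw":85},
    {"turn":[0,0,0],"translation":[4,-34,0],"claw":85},
    {"turn":[0,0,-0.005],"translation":[3,-32.5,0],"claw":85}
  ]
}}

```text
t: 2.18
ee_pos: [0.4901, -0.2531, 0.2311]
tool_rot: [-180.0, -0.0, 156.0]
contact_force: [0.2, -0.3, -0.5]
grip_width: 0.996
```

```bash
cat > wr.py <<'E'
import sys
from h import *
from rig import robot, optics
from scipy.spatial.transform import Rotation as R
n=sys.argv[1]
s=robot.sense(); c=optics.capture("wrist"); cv2.imwrite(f"pics/{n}.png",c["pixels"][:,:,::-1])
T=np.eye(4);T[:3,:3]=R.from_euler("xyz",s["tool_rot"],degrees=True).as_matrix();T[:3,3]=s["ee_pos"]
W=cloud(c,T@c["tool_from_camera"]); 
print(s["t"],s["ee_pos"].round(4),s["tool_rot"].round(1))
top=(W[...,2]>.08)&(W[...,2]<.1)
k,l,st,ce=cv2.connectedComponentsWithStats(top.astype(np.uint8))
for i in range(1,k):
    if st[i,4]>800: p=W[l==i]; print("top",st[i,4],rect(p[:,:2]),np.median(p[:,2]).round(4),ce[i].round())
E
python3 wr.py w1
```

```text
2.1833 [ 0.4901 -0.2531  0.2311] [-180.   -0.  156.]
top 7211 (array([ 465.3, -104.3]), array([110.1,  51.6]), 9.9) 0.0899 [449.  97.]
top 5440 (array([ 489.5, -253.6]), array([ 50.7, 109.6]), 65.8) 0.0899 [314. 184.]
top 3457 (array([ 482., -448.]), array([52.3, 79.3]), 84.9) 0.09 [144. 250.]
top 1719 (array([720.4, -31.9]), array([80.3, 55.7]), 30.8) 0.0896 [586. 294.]
```

View pics/w1.png

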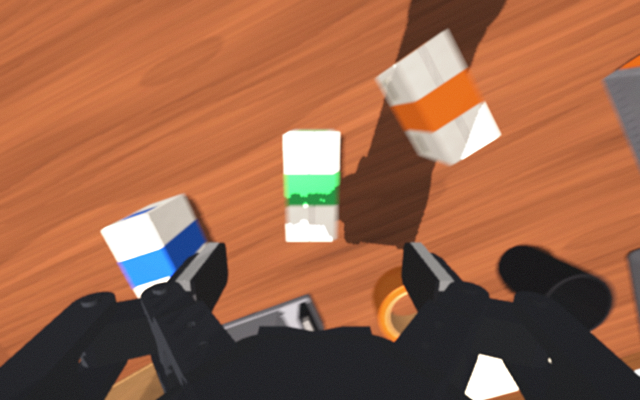

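The wrist view shows the green carton at (312,185), square between the fingers. It agrees with the top view to 1 mm. The orange carton is at (438,97) and blue at (155,245), both clear. Descending.

Call:
{"api": "arm_command", "payload": {
  "rows": [
    {"turn":[0,0,0],"translation":[0,0,-40],"claw":85},
    {"turn":[0,0,0],"translation":[0,0,-40],"claw":85},
    {"turn":[0,0,0],"translation":[0,0,-40],"claw":85},
    {"turn":[0,0,0],"translation":[0,0,-40],"claw":85},
    {"turn":[0,0,0],"translation":[0,0,-31],"claw":85}
  ]
}}

```text
t: 2.65
ee_pos: [0.4889, -0.2503, 0.0373]
tool_rot: [180.0, -0.2, 156.0]
contact_force: [-0.0, 0.2, -0.1]
grip_width: 0.997
```

Call:
{"api": "arm_command", "payload": {
  "rows": [
    {"turn":[0,0,0],"translation":[0,0,0],"claw":30},
    {"turn":[0,0,0],"translation":[0,0,0],"claw":30},
    {"turn":[0,0,0],"translation":[0,0,0],"claw":30},
    {"turn":[0,0,0],"translation":[0,0,0],"claw":30},
    {"turn":[0,0,0],"translation":[0,0,0],"claw":30}
  ],
  "newtons": 40
}}

```text
t: 3.07
ee_pos: [0.4916, -0.2518, 0.0422]
tool_rot: [180.0, 0.2, 156.0]
contact_force: [1.1, 0.5, -1.2]
grip_width: 0.579
```

Call:
{"api": "arm_command", "payload": {
  "rows": [
    {"turn":[0,0,0],"translation":[0,0,0],"claw":30},
    {"turn":[0,0,0],"translation":[0,0,0],"claw":30},
    {"turn":[0,0,0],"translation":[0,0,0],"claw":30},
    {"turn":[0,0,0],"translation":[0,0,0],"claw":30},
    {"turn":[0,0,0],"translation":[0,0,0],"claw":30}
  ]
}}

```text
t: 3.48
ee_pos: [0.4916, -0.2518, 0.0421]
tool_rot: [180.0, 0.2, 156.0]
contact_force: [-1.0, 1.1, 8.0]
grip_width: 0.589
```

Gripped: the opening is 50 mm. Lifting.

Call:
{"api": "arm_command", "payload": {
  "rows": [
    {"turn":[0,0,0],"translation":[0,0,10],"claw":30},
    {"turn":[0,0,0],"translation":[0,0,25],"claw":30},
    {"turn":[0,0,0],"translation":[0,0,35],"claw":30},
    {"turn":[0,0,0],"translation":[0,0,35],"claw":30},
    {"turn":[0,0,0],"translation":[0,0,30],"claw":30}
  ]
}}

```text
t: 3.9
ee_pos: [0.4903, -0.2515, 0.1781]
tool_rot: [180.0, 0.1, 156.0]
contact_force: [1.0, -0.2, -3.7]
grip_width: 0.579
```

Call:
{"api": "arm_command", "payload": {
  "rows": [
    {"turn":[0,0,0],"translation":[0,0,25],"claw":30},
    {"turn":[0,0,0],"translation":[0,0,10],"claw":30},
    {"turn":[0,0,0],"translation":[0,0,0],"claw":30},
    {"turn":[0,0,0],"translation":[0,0,0],"claw":30},
    {"turn":[0,0,0],"translation":[0,0,0],"claw":30}
  ]
}}

```text
t: 4.32
ee_pos: [0.4892, -0.2506, 0.2085]
tool_rot: [-180.0, -0.2, 156.0]
contact_force: [0.6, -0.2, -3.5]
grip_width: 0.577
```

```bash
python3 wr.py w2
python3 - <<'E'
from rig import robot, optics
import cv2
print(robot.sense()["joint_positions"].round(0))
c=optics.capture("scene"); cv2.imwrite("pics/s2.png",c["pixels"][:,:,::-1])
E
```

```text
4.3167 [ 0.4892 -0.2506  0.2085] [-180.    -0.2  156. ]
top 8488 (array([ 465.2, -103.9]), array([110. ,  52.3]), 9.9) 0.0898 [458.  98.]
top 3583 (array([ 478. , -447.7]), array([53.3, 71.9]), 85.7) 0.0899 [127. 258.]
top 2835 (array([725.7, -40.4]), array([81.2, 75.5]), 33.5) 0.0896 [595. 316.]
[  6.  24.  21. 106. -11.  53.  98.]
```

View pics/s2.png

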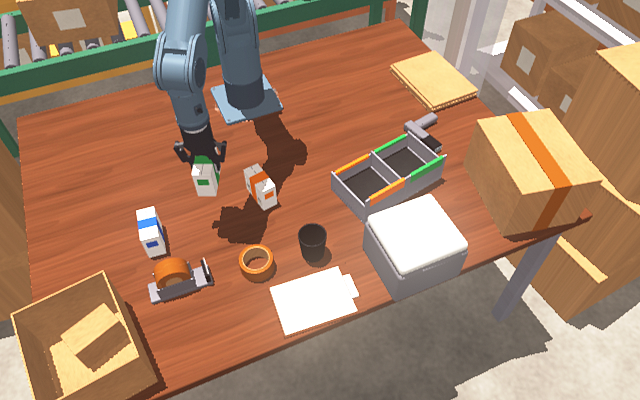

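The scene view shows the green carton level in the gripper at (205,178), with the orange one undisturbed at (260,187). Moving to the green bay centre while turning +35°.

Call:
{"api": "arm_command", "payload": {
  "rows": [
    {"turn":[0,0,0.03],"translation":[2,18,0],"claw":30},
    {"turn":[0,0,0.035],"translation":[4,30,0],"claw":30},
    {"turn":[0,0,0.035],"translation":[4,32,0],"claw":30},
    {"turn":[0,0,0.035],"translation":[4,32,0],"claw":30},
    {"turn":[0,0,0.035],"translation":[4,32,0],"claw":30}
  ]
}}

```text
t: 4.83
ee_pos: [0.5076, -0.1059, 0.209]
tool_rot: [-180.0, -0.1, 165.8]
contact_force: [0.5, -0.5, -3.1]
grip_width: 0.581
```

Call:
{"api": "arm_command", "payload": {
  "rows": [
    {"turn":[0,0,0.035],"translation":[4,32,0],"claw":30},
    {"turn":[0,0,0.035],"translation":[4,32,0],"claw":30},
    {"turn":[0,0,0.035],"translation":[4,32,0],"claw":30},
    {"turn":[0,0,0.035],"translation":[4,32,0],"claw":30},
    {"turn":[0,0,0.035],"translation":[4,32,0],"claw":30}
  ]
}}

```text
t: 5.25
ee_pos: [0.5276, 0.0541, 0.209]
tool_rot: [-180.0, -0.1, 175.9]
contact_force: [0.5, -0.3, -2.9]
grip_width: 0.578
```

Call:
{"api": "arm_command", "payload": {
  "rows": [
    {"turn":[0,0,0.035],"translation":[4,32,0],"claw":30},
    {"turn":[0,0,0.035],"translation":[4,32,0],"claw":30},
    {"turn":[0,0,0.035],"translation":[4,32,0],"claw":30},
    {"turn":[0,0,0.035],"translation":[4,32,0],"claw":30},
    {"turn":[0,0,0.035],"translation":[4,32,0],"claw":30}
  ]
}}

```text
t: 5.67
ee_pos: [0.5476, 0.2139, 0.2087]
tool_rot: [-180.0, -0.1, -174.1]
contact_force: [0.2, 0.4, -3.2]
grip_width: 0.575
```

Call:
{"api": "arm_command", "payload": {
  "rows": [
    {"turn":[0,0,0.035],"translation":[4,32,0],"claw":30},
    {"turn":[0,0,0.035],"translation":[4,32,0],"claw":30},
    {"turn":[0,0,0.02],"translation":[4,32,0],"claw":30},
    {"turn":[0,0,0],"translation":[4,20,0],"claw":30},
    {"turn":[0,0,0],"translation":[3,10,0],"claw":30}
  ]
}}

```text
t: 6.08
ee_pos: [0.5657, 0.3426, 0.2083]
tool_rot: [179.9, -0.1, -168.8]
contact_force: [-1.5, -0.1, -2.8]
grip_width: 0.58
```

Call:
{"api": "arm_command", "payload": {
  "rows": [
    {"turn":[0,0,0],"translation":[0,10,0],"claw":30},
    {"turn":[0,0,0],"translation":[0,5,0],"claw":30},
    {"turn":[0,0,0],"translation":[0,0,0],"claw":30},
    {"turn":[0,0,0],"translation":[0,0,0],"claw":30},
    {"turn":[0,0,0],"translation":[0,0,0],"claw":30}
  ]
}}

```text
t: 6.5
ee_pos: [0.5677, 0.3518, 0.2103]
tool_rot: [-179.9, -0.0, -169.2]
contact_force: [0.1, -0.3, -2.7]
grip_width: 0.588
```

```bash
python3 wr.py w3
python3 - <<'E'
from rig import robot, optics
import cv2,numpy as np
a=[cv2.imread("pics/w3.png")]
c=optics.capture("scene"); a.append(cv2.resize(c["pixels"][60:260,250:570,::-1],(640,400)))
cv2.imwrite("pics/s3.png",cv2.resize(np.vstack(a),(480,600)))
E
```

```text
6.5 [0.5677 0.3518 0.2103] [-179.9   -0.  -169.2]
top 1302 (array([673.5, 206.9]), array([  3.3, 139.3]), 12.2) 0.0904 [151. 268.]
top 1050 (array([625.4, 634.4]), array([176.3,  25.9]), 87.6) 0.0901 [545. 290.]
```

View pics/s3.png

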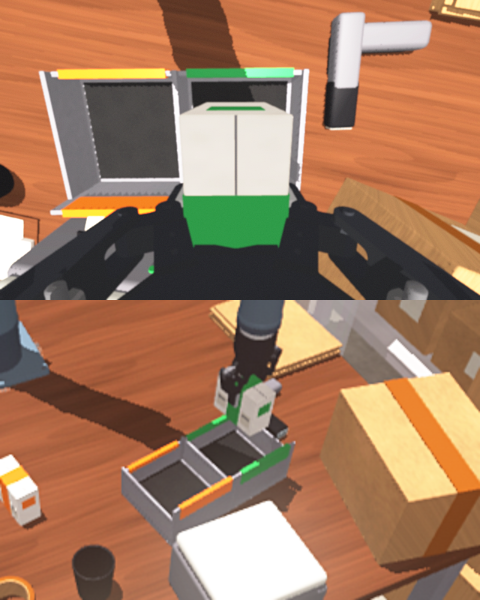

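The wrist view shows the carton over the green bay, green lip at (240,72) and divider at about (180,75). I'll check the wall positions before lowering.

Run:
```python
from h import *
th=np.radians(11.1);ex=np.array([np.cos(th),np.sin(th)]);ey=np.array([-ex[1],ex[0]])
for n in ["top","scene"]:
    c=dict(np.load(n+"0.npz"));W=cloud(c).reshape(-1,3)
    d=W[:,:2]-np.array([.566,.358]);x=d@ex;y=d@ey
    f=(abs(x)<.07)&(abs(y)<.3)&(W[:,2]>.06)&(W[:,2]<.09); h,e=np.histogram(y[f],np.arange(-.3,.15,.005)); print(n,"y",[(round(b,3),k) for k,b in zip(h,e) if k>5])
    f=(abs(y)<.06)&(abs(x)<.12)&(W[:,2]>.055)&(W[:,2]<.13); h,e=np.histogram(x[f],np.arange(-.12,.12,.005)); print("x",[(round(b,3),k) for k,b in zip(h,e) if k>5])
    f=(abs(y)<.07)&(abs(x)<.06); print("floor",np.nanmedian(W[f][:,2]))
```

```text
top y [(np.float64(-0.24), np.int64(58)), (np.float64(-0.235), np.int64(39)), (np.float64(-0.085), np.int64(73)), (np.float64(-0.08), np.int64(51)), (np.float64(0.07), np.int64(91)), (np.float64(0.075), np.int64(63))]
x [(np.float64(-0.095), np.int64(6)), (np.float64(-0.09), np.int64(79)), (np.float64(-0.085), np.int64(67)), (np.float64(-0.08), np.int64(6)), (np.float64(0.075), np.int64(160)), (np.float64(0.08), np.int64(69)), (np.float64(0.085), np.int64(18))]
floor 0.020060667824334688
scene y [(np.float64(-0.24), np.int64(141)), (np.float64(-0.235), np.int64(48)), (np.float64(-0.085), np.int64(99)), (np.float64(-0.08), np.int64(59)), (np.float64(-0.075), np.int64(8)), (np.float64(0.07), np.int64(75)), (np.float64(0.075), np.int64(87)), (np.float64(0.08), np.int64(10))]
x [(np.float64(-0.095), np.int64(9)), (np.float64(-0.09), np.int64(31)), (np.float64(-0.085), np.int64(82)), (np.float64(-0.08), np.int64(41)), (np.float64(0.075), np.int64(41)), (np.float64(0.08), np.int64(182)), (np.float64(0.085), np.int64(158))]
floor 0.02060312760173766
```

The bay centre refines to (0.5646, 0.3547), and the tool is within 4 mm of it. Lowering to just above the floor.

Call:
{"api": "arm_command", "payload": {
  "rows": [
    {"turn":[0,0,0],"translation":[-3,3,-15],"claw":30},
    {"turn":[0,0,0],"translation":[0,0,-25],"claw":30},
    {"turn":[0,0,0],"translation":[0,0,-25],"claw":30},
    {"turn":[0,0,0],"translation":[0,0,-25],"claw":30},
    {"turn":[0,0,0],"translation":[0,0,-20],"claw":30}
  ]
}}

```text
t: 7.02
ee_pos: [0.5639, 0.3555, 0.0987]
tool_rot: [-180.0, -0.1, -169.1]
contact_force: [0.2, -0.1, -4.1]
grip_width: 0.581
```

Call:
{"api": "arm_command", "payload": {
  "rows": [
    {"turn":[0,0,0],"translation":[0,0,-15],"claw":30},
    {"turn":[0,0,0],"translation":[0,0,-10],"claw":30},
    {"turn":[0,0,0],"translation":[0,0,-5],"claw":30},
    {"turn":[0,0,0],"translation":[0,0,0],"claw":30},
    {"turn":[0,0,0],"translation":[0,0,0],"claw":30}
  ]
}}

```text
t: 7.43
ee_pos: [0.565, 0.3568, 0.0711]
tool_rot: [180.0, 0.1, -169.1]
contact_force: [-0.3, -0.3, -2.8]
grip_width: 0.579
```

Call:
{"api": "arm_command", "payload": {
  "rows": [
    {"turn":[0,0,0],"translation":[0,-1,-3],"claw":30},
    {"turn":[0,0,0],"translation":[0,-1,-2],"claw":30},
    {"turn":[0,0,0],"translation":[0,0,-2],"claw":30},
    {"turn":[0,0,0],"translation":[0,0,-1],"claw":30},
    {"turn":[0,0,0],"translation":[0,0,0],"claw":30}
  ]
}}

```text
t: 7.85
ee_pos: [0.5645, 0.3546, 0.0624]
tool_rot: [180.0, 0.0, -169.1]
contact_force: [0.0, 0.8, -3.3]
grip_width: 0.581
```

Call:
{"api": "arm_command", "payload": {
  "rows": [
    {"turn":[0,0,0],"translation":[0,0,-1],"claw":30},
    {"turn":[0,0,0],"translation":[0,0,0],"claw":30},
    {"turn":[0,0,0],"translation":[0,0,0],"claw":30},
    {"turn":[0,0,0],"translation":[0,0,0],"claw":30},
    {"turn":[0,0,0],"translation":[0,0,0],"claw":30}
  ]
}}

```text
t: 8.27
ee_pos: [0.5645, 0.3547, 0.0622]
tool_rot: [180.0, 0.0, -169.0]
contact_force: [-2.4, -2.8, 6.1]
grip_width: 0.581
```

Contact with the floor: the force has turned upward and z has stopped changing. Releasing.

Call:
{"api": "arm_command", "payload": {
  "rows": [
    {"turn":[0,0,0],"translation":[0,0,0],"claw":80},
    {"turn":[0,0,0],"translation":[0,0,0],"claw":80},
    {"turn":[0,0,0],"translation":[0,0,0],"claw":80},
    {"turn":[0,0,0],"translation":[0,0,0],"claw":80},
    {"turn":[0,0,0],"translation":[0,0,0],"claw":80}
  ]
}}

```text
t: 8.68
ee_pos: [0.5644, 0.3547, 0.0612]
tool_rot: [180.0, 0.0, -169.0]
contact_force: [0.2, 0.6, 0.4]
grip_width: 0.935
```

Call:
{"api": "arm_command", "payload": {
  "rows": [
    {"turn":[0,0,0],"translation":[0,0,10],"claw":80},
    {"turn":[0,0,0],"translation":[0,0,25],"claw":80},
    {"turn":[0,0,0],"translation":[0,0,35],"claw":80},
    {"turn":[0,0,0],"translation":[0,0,35],"claw":80},
    {"turn":[0,0,0],"translation":[0,0,35],"claw":80}
  ]
}}

```text
t: 9.1
ee_pos: [0.5642, 0.3545, 0.2036]
tool_rot: [180.0, 0.0, -169.0]
contact_force: [-0.0, -0.4, 0.2]
grip_width: 0.938
```

Run:
```python
from rig import robot, optics
import cv2
print(robot.sense()["ee_pos"],robot.sense()["grip_width"])
c=optics.capture("scene"); cv2.imwrite("pics/s4.png",cv2.resize(c["pixels"][60:260,130:450,::-1],(640,400)))
```

```text
[0.56423785 0.3544777  0.20356819] 0.9375647101246424
```

View pics/s4.png

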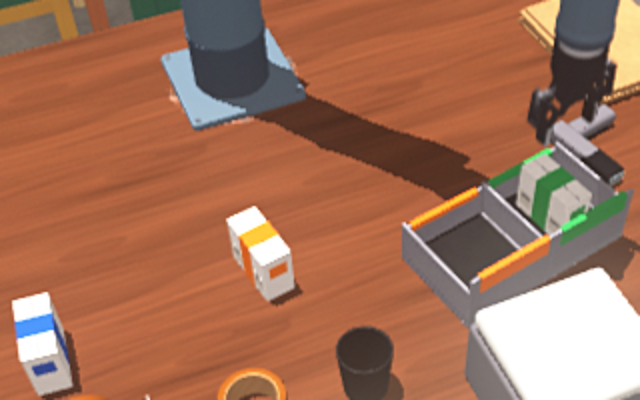

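The green carton stands upright in the green bay, at (553,195) in the crop. The orange one is at (262,252). Moving to the orange carton: (-99, -458), turn -1.3°.

Call:
{"api": "arm_command", "payload": {
  "rows": [
    {"turn":[0,0,0],"translation":[-7,-33,5],"claw":85},
    {"turn":[0,0,0],"translation":[-7,-33,5],"claw":85},
    {"turn":[0,0,0],"translation":[-7,-33,0],"claw":85},
    {"turn":[0,0,0],"translation":[-7,-33,0],"claw":85},
    {"turn":[0,0,-0.023],"translation":[-7,-33,0],"claw":85}
  ]
}}

```text
t: 9.57
ee_pos: [0.529, 0.1882, 0.2121]
tool_rot: [180.0, 0.1, -170.4]
contact_force: [-0.2, 0.2, -0.5]
grip_width: 0.997
```

Call:
{"api": "arm_command", "payload": {
  "rows": [
    {"turn":[0,0,0],"translation":[-7,-33,0],"claw":85},
    {"turn":[0,0,0],"translation":[-7,-33,0],"claw":85},
    {"turn":[0,0,0],"translation":[-7,-33,0],"claw":85},
    {"turn":[0,0,0],"translation":[-7,-33,0],"claw":85},
    {"turn":[0,0,0],"translation":[-7,-33,0],"claw":85}
  ]
}}

```text
t: 9.98
ee_pos: [0.494, 0.0232, 0.212]
tool_rot: [180.0, 0.1, -170.4]
contact_force: [1.2, -0.1, 0.3]
grip_width: 0.989
```

Call:
{"api": "arm_command", "payload": {
  "rows": [
    {"turn":[0,0,0],"translation":[-7,-33,0],"claw":85},
    {"turn":[0,0,0],"translation":[-7,-33,0],"claw":85},
    {"turn":[0,0,0],"translation":[-7,-33,0],"claw":85},
    {"turn":[0,0,0],"translation":[-7,-29,0],"claw":85},
    {"turn":[0,0,0],"translation":[0,0,0],"claw":85}
  ]
}}

```text
t: 10.4
ee_pos: [0.4647, -0.11, 0.2121]
tool_rot: [-179.8, 0.0, -170.9]
contact_force: [0.1, -0.0, -0.2]
grip_width: 0.995
```

```bash
python3 wr.py w5
```

```text
10.4 [ 0.4647 -0.11    0.2121] [-179.8    0.  -170.9]
top 6154 (array([ 465.1, -104.1]), array([110.1,  50.6]), 10.0) 0.0899 [321. 190.]
top 1214 (array([ 665.2, -398.2]), array([49.9, 36. ]), 23.9) 0.0915 [ 18. 329.]
```

View pics/w5.png

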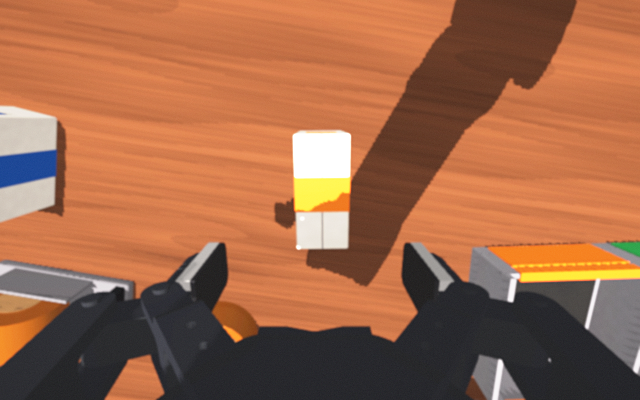

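The wrist view shows the orange carton at (322,190). By depth it is at (465,-104) with yaw 10°. I need about +4 mm in y.

Call:
{"api": "arm_command", "payload": {
  "rows": [
    {"turn":[0,0,0.007],"translation":[0,4,-10],"claw":85},
    {"turn":[0,0,0],"translation":[0,0,-20],"claw":85},
    {"turn":[0,0,0],"translation":[0,0,-20],"claw":85},
    {"turn":[0,0,0],"translation":[0,0,-20],"claw":85},
    {"turn":[0,0,0],"translation":[0,0,-15],"claw":85}
  ]
}}

```text
t: 10.87
ee_pos: [0.4661, -0.097, 0.1244]
tool_rot: [179.9, -0.1, -169.8]
contact_force: [-0.7, -0.9, -0.9]
grip_width: 0.997
```

Call:
{"api": "arm_command", "payload": {
  "rows": [
    {"turn":[0,0,0],"translation":[0,0,-20],"claw":85},
    {"turn":[0,0,0],"translation":[0,0,-25],"claw":85},
    {"turn":[0,0,0],"translation":[0,0,-25],"claw":85},
    {"turn":[0,0,0],"translation":[0,0,-16],"claw":85},
    {"turn":[0,0,0],"translation":[0,0,0],"claw":85}
  ]
}}

```text
t: 11.28
ee_pos: [0.4642, -0.0968, 0.0371]
tool_rot: [179.8, -0.3, -169.8]
contact_force: [-0.4, -0.5, -0.0]
grip_width: 0.996
```

Call:
{"api": "arm_command", "payload": {
  "rows": [
    {"turn":[0,0,0],"translation":[0,0,0],"claw":30},
    {"turn":[0,0,0],"translation":[0,0,0],"claw":30},
    {"turn":[0,0,0],"translation":[0,0,0],"claw":30},
    {"turn":[0,0,0],"translation":[0,0,0],"claw":30},
    {"turn":[0,0,0],"translation":[0,0,0],"claw":30}
  ],
  "newtons": 40
}}

```text
t: 11.7
ee_pos: [0.4678, -0.0995, 0.0416]
tool_rot: [-180.0, 0.2, -170.0]
contact_force: [0.6, -0.9, 7.3]
grip_width: 0.582
```

Call:
{"api": "arm_command", "payload": {
  "rows": [
    {"turn":[0,0,0],"translation":[0,0,0],"claw":30},
    {"turn":[0,0,0],"translation":[0,0,0],"claw":30},
    {"turn":[0,0,0],"translation":[0,0,0],"claw":30},
    {"turn":[0,0,0],"translation":[0,0,0],"claw":30},
    {"turn":[0,0,0],"translation":[0,0,0],"claw":30}
  ]
}}

```text
t: 12.12
ee_pos: [0.4678, -0.0995, 0.0416]
tool_rot: [-180.0, 0.2, -170.0]
contact_force: [0.6, -0.8, 6.2]
grip_width: 0.583
```

Call:
{"api": "arm_command", "payload": {
  "rows": [
    {"turn":[0,0,0],"translation":[0,0,10],"claw":30},
    {"turn":[0,0,0],"translation":[0,0,25],"claw":30},
    {"turn":[0,0,0],"translation":[0,0,35],"claw":30},
    {"turn":[0,0,0],"translation":[0,0,35],"claw":30},
    {"turn":[0,0,0],"translation":[0,0,30],"claw":30}
  ]
}}

```text
t: 12.53
ee_pos: [0.4658, -0.0993, 0.1777]
tool_rot: [180.0, 0.0, -170.0]
contact_force: [1.6, 0.7, -3.1]
grip_width: 0.582
```

Call:
{"api": "arm_command", "payload": {
  "rows": [
    {"turn":[0,0,0],"translation":[0,0,25],"claw":30},
    {"turn":[0,0,0.019],"translation":[6,15,10],"claw":30},
    {"turn":[0,0,0],"translation":[12,28,0],"claw":30},
    {"turn":[0,0,0],"translation":[12,28,0],"claw":30},
    {"turn":[0,0,0],"translation":[12,28,0],"claw":30}
  ]
}}

```text
t: 12.95
ee_pos: [0.508, 0.0007, 0.2112]
tool_rot: [180.0, 0.0, -168.9]
contact_force: [0.8, 0.1, -2.8]
grip_width: 0.581
```

Call:
{"api": "arm_command", "payload": {
  "rows": [
    {"turn":[0,0,0],"translation":[12,28,0],"claw":30},
    {"turn":[0,0,0],"translation":[12,28,0],"claw":30},
    {"turn":[0,0,0],"translation":[12,28,0],"claw":30},
    {"turn":[0,0,0],"translation":[12,28,0],"claw":30},
    {"turn":[0,0,0],"translation":[12,28,0],"claw":30}
  ]
}}

```text
t: 13.37
ee_pos: [0.5678, 0.1409, 0.2107]
tool_rot: [-180.0, -0.1, -168.9]
contact_force: [1.4, -1.2, -2.9]
grip_width: 0.584
```

Call:
{"api": "arm_command", "payload": {
  "rows": [
    {"turn":[0,0,0],"translation":[12,28,0],"claw":30},
    {"turn":[0,0,0],"translation":[8,20,0],"claw":30},
    {"turn":[0,0,0],"translation":[4,10,0],"claw":30},
    {"turn":[0,0,0],"translation":[0,0,0],"claw":30},
    {"turn":[0,0,0],"translation":[0,0,0],"claw":30}
  ]
}}

```text
t: 13.78
ee_pos: [0.5916, 0.1966, 0.2101]
tool_rot: [-179.9, -0.1, -168.9]
contact_force: [-0.2, 0.3, -3.1]
grip_width: 0.577
```

```bash
python3 wr.py w6
python3 - <<'E'
from rig import robot, optics
import cv2,numpy as np
a=[cv2.imread("pics/w6.png")]
c=optics.capture("scene"); a.append(cv2.resize(c["pixels"][60:260,180:500,::-1],(640,400)))
cv2.imwrite("pics/s6.png",cv2.resize(np.vstack(a),(480,600)))
E
```

```text
13.7833 [0.5916 0.1966 0.2101] [-1.799e+02 -1.000e-01 -1.689e+02]
top 1336 (array([559.2, 332.3]), array([ 44.1, 119.8]), 78.0) 0.0906 [463. 190.]
top 2923 (array([726.4, -40.4]), array([78.6, 79.9]), 42.1) 0.0903 [ 54. 277.]
top 1296 (array([638.7, 381.6]), array([  3.8, 141.1]), 10.4) 0.09 [490. 274.]
top 1664 (array([672.6, 539.4]), array([ 5.8, 92.8]), 78.5) 0.0892 [617. 331.]
```

View pics/s6.png

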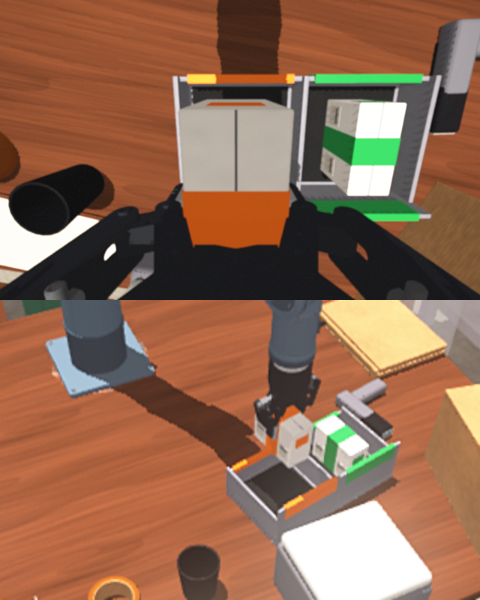

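The wrist view shows orange over its own bay (lip at (240,78)). Green stands centred in its bay at (362,148). Small correction (+3,+5), then lowering.

Call:
{"api": "arm_command", "payload": {
  "rows": [
    {"turn":[0,0,0],"translation":[3,5,-15],"claw":30},
    {"turn":[0,0,0],"translation":[0,0,-25],"claw":30},
    {"turn":[0,0,0],"translation":[0,0,-25],"claw":30},
    {"turn":[0,0,0],"translation":[0,0,-25],"claw":30},
    {"turn":[0,0,0],"translation":[0,0,-20],"claw":30}
  ]
}}

```text
t: 14.3
ee_pos: [0.5942, 0.2012, 0.0975]
tool_rot: [-180.0, -0.1, -168.9]
contact_force: [-0.8, -0.4, -2.8]
grip_width: 0.576
```

Call:
{"api": "arm_command", "payload": {
  "rows": [
    {"turn":[0,0,0],"translation":[0,0,-15],"claw":30},
    {"turn":[0,0,0],"translation":[0,0,-10],"claw":30},
    {"turn":[0,0,0],"translation":[0,0,-5],"claw":30},
    {"turn":[0,0,0],"translation":[0,0,0],"claw":30},
    {"turn":[0,0,0],"translation":[0,0,0],"claw":30}
  ]
}}

```text
t: 14.72
ee_pos: [0.5958, 0.2025, 0.0707]
tool_rot: [180.0, 0.0, -168.9]
contact_force: [-0.2, 0.3, -2.2]
grip_width: 0.581
```

Call:
{"api": "arm_command", "payload": {
  "rows": [
    {"turn":[0,0,0],"translation":[0,0,-3],"claw":30},
    {"turn":[0,0,0],"translation":[0,0,-2],"claw":30},
    {"turn":[0,0,0],"translation":[0,0,-2],"claw":30},
    {"turn":[0,0,0],"translation":[0,0,0],"claw":30},
    {"turn":[0,0,0],"translation":[0,0,0],"claw":30}
  ]
}}

```text
t: 15.13
ee_pos: [0.5954, 0.2026, 0.0634]
tool_rot: [180.0, 0.0, -168.9]
contact_force: [0.8, 0.3, -2.8]
grip_width: 0.581
```

Call:
{"api": "arm_command", "payload": {
  "rows": [
    {"turn":[0,0,0],"translation":[0,0,-1],"claw":30},
    {"turn":[0,0,0],"translation":[0,0,-1],"claw":30},
    {"turn":[0,0,0],"translation":[0,0,0],"claw":30},
    {"turn":[0,0,0],"translation":[0,0,0],"claw":30},
    {"turn":[0,0,0],"translation":[0,0,0],"claw":30}
  ]
}}

```text
t: 15.55
ee_pos: [0.5955, 0.2027, 0.0617]
tool_rot: [180.0, 0.0, -168.9]
contact_force: [-1.9, -0.8, 3.5]
grip_width: 0.581
```

Call:
{"api": "arm_command", "payload": {
  "rows": [
    {"turn":[0,0,0],"translation":[0,0,0],"claw":80},
    {"turn":[0,0,0],"translation":[0,0,0],"claw":80},
    {"turn":[0,0,0],"translation":[0,0,0],"claw":80},
    {"turn":[0,0,0],"translation":[0,0,0],"claw":80},
    {"turn":[0,0,0],"translation":[0,0,0],"claw":80}
  ]
}}

```text
t: 15.97
ee_pos: [0.5954, 0.2026, 0.0613]
tool_rot: [-180.0, 0.0, -168.9]
contact_force: [-0.1, -0.2, 0.3]
grip_width: 0.936
```

Call:
{"api": "arm_command", "payload": {
  "rows": [
    {"turn":[0,0,0],"translation":[0,0,10],"claw":80},
    {"turn":[0,0,0],"translation":[0,0,25],"claw":80},
    {"turn":[0,0,0],"translation":[0,0,35],"claw":80},
    {"turn":[0,0,0],"translation":[0,0,35],"claw":80},
    {"turn":[0,0,0],"translation":[0,0,35],"claw":80}
  ]
}}

```text
t: 16.38
ee_pos: [0.5952, 0.2024, 0.2035]
tool_rot: [-180.0, 0.0, -168.9]
contact_force: [-0.4, 1.3, -0.2]
grip_width: 0.942
```

Call:
{"api": "arm_command", "payload": {
  "rows": [
    {"turn":[0,0,0],"translation":[-25,0,25],"claw":80},
    {"turn":[0,0,0],"translation":[-30,-10,10],"claw":80},
    {"turn":[0,0,0],"translation":[-30,-30,0],"claw":80},
    {"turn":[0,0,0],"translation":[-20,-30,0],"claw":80},
    {"turn":[0,0,0],"translation":[-20,-30,0],"claw":80}
  ]
}}

```text
t: 16.8
ee_pos: [0.4695, 0.1025, 0.2373]
tool_rot: [180.0, 0.1, -168.8]
contact_force: [0.1, -0.5, 0.5]
grip_width: 0.934
```

Call:
{"api": "arm_command", "payload": {
  "rows": [
    {"turn":[0,0,0],"translation":[0,-30,0],"claw":80},
    {"turn":[0,0,0],"translation":[0,-30,0],"claw":80},
    {"turn":[0,0,0],"translation":[0,-20,0],"claw":80},
    {"turn":[0,0,0],"translation":[0,0,0],"claw":80},
    {"turn":[0,0,0],"translation":[0,0,0],"claw":80}
  ]
}}

```text
t: 17.22
ee_pos: [0.471, 0.0221, 0.237]
tool_rot: [180.0, 0.1, -169.0]
contact_force: [0.9, 0.2, 0.1]
grip_width: 0.936
```

Run:
```python
from rig import robot, optics
from h import *
th=np.radians(11.1);ex=np.array([np.cos(th),np.sin(th)]);ey=np.array([-ex[1],ex[0]])
for n in ["top","scene"]:
    c=optics.capture(n); cv2.imwrite(f"pics/{n}9.png",c["pixels"][:,:,::-1]); W=cloud(c)
    for q,ctr in dict(green=[.5646,.3547],orange=[.5946,.2017]).items():
        d=W[...,:2]-np.array(ctr);x=d@ex;y=d@ey
        f=(abs(x)<.073)&(abs(y)<.07)&(W[...,2]>.1)&(W[...,2]<.125)
        p=np.stack([x[f],y[f]],-1); print(n,q,rect(p),np.percentile(W[f][:,2],[5,50,95]).round(4))
    f=(abs(W[...,2]-.09)<.008)&(W[...,0]>.4)&(W[...,0]<.6)&(W[...,1]<-.35); print(" blue",rect(W[f][:,:2]))
print(robot.sense()["t"])
```

```text
top green (array([-0.6,  0. ]), array([110.3,  53.1]), 0.9) [0.1034 0.1091 0.1151]
top orange (array([-1.7,  0.5]), array([ 50.8, 110.5]), 89.8) [0.1042 0.1095 0.1151]
 blue (array([ 497.9, -448.8]), array([ 53. , 110.4]), 84.2)
scene green (array([0.2, 0.3]), array([ 58.4, 114.7]), 89.8) [0.1026 0.1091 0.114 ]
scene orange (array([-2.9,  1. ]), array([ 55.6, 116.6]), 89.4) [0.1035 0.1093 0.1133]
 blue (array([ 499.8, -448.2]), array([ 51.1, 115.5]), 84.5)
17.3167
```

View pics/scene9.png

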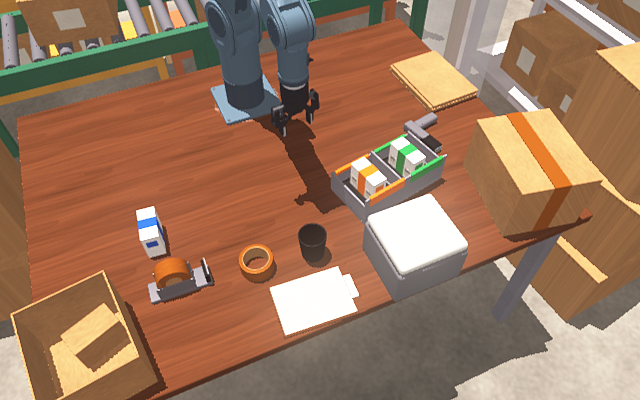

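Both cartons stand upright in their bays: orange at (367,178), green at (407,157). The arm is clear and the bystanders look unmoved. Handing in.

```bash
python3 -c "
from rig import job
print(job.hand_in())"
```

```text
the job is handed in; nothing more can be done
None
```

The green carton is in the green bay and the orange carton is in the orange bay. I lowered each one behind the lip until it touched the floor, then let go. The job was handed in at about 17 s; it gave no verdict.

- **Placement:** in the last depth check both cartons were within 3 mm of their bay centres. Their tops were level at about 0.109 m above the table, so they are standing on the floor.
- **Bystanders:** the blue carton was within about 2 mm of where it started. The tape roll, tape dispenser, scanner and pen cup look unmoved in the final picture, but I did not measure them.
- **Arm:** the gripper was well clear of everything, with no contact force.

No checks failed. The small disagreements were tool errors of up to about 6 mm, which I corrected on the way to the orange carton and above both bays. Orange was gripped about 4 mm off its measured centre.

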